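# Clamp a battery pack in the sloped test cradle with its keyed hold-down cap

### The arm

A 6-joint arm with a two-finger parallel gripper is mounted at the origin on a cart in front of the work surface, level with it; the furniture and walls round the work are solid. World frame = base frame: x ahead of the robot, y to its left, z up, the work surface at z = 0. Lengths are in m, angles in rad, forces in N, time in s.
With the tool pointing down it reaches from about 0.35 to 0.975 m from the base axis. Payload 4.9 kg.
Tool frame: the origin (TCP) lies midway between the tips of the shut fingers; the grasp point (between the pads) lies 19 mm behind it; z points along the fingers, y is the line along which they close (so a half turn about z gives the same grasp; the last joint's range is limited). The gripper opens to 85 mm and grips with 20 to 120 N. Pads are 22 mm wide; open, the fingers measure 114 mm over their backs; the gripper's body (76 mm by 85 mm) begins 54 mm behind the grasp point. The pads swing forward as they close: fully open they stand 13 mm farther back than shut.
Start: joints at [1.114, 0.053, 1.613, -0, 1.476, -0.119], TCP at [0.207, 0.59, 0.231] pointing down, gripper open.
Joint ranges: [-3.01, 3.01], [-1.01, 2.22], [0.06, 2.58], [-1.02, 4.17], [0.09, 2.62], [-3.14, 3.14]. Speed limits (rad/s): [2.57, 2.57, 3.14, 3.14, 3.14, 3.14].

### API

Orientations are given as a rotation vector (axis times angle).
In Python, from station import telemetry, optics, ctrl gives the robot as it stands.
- The arm moves only by the shell command python3 -m pendant 'ROWS' [FORCE]. ROWS is JSON, one flat list of numbers, 7 for each row, row after row: the turn, a rotation vector about the tool's x, y, z as a fraction of full scale, then the shift along the tool's x, y, z as a fraction of full scale, then the opening, from 0 (shut) to 1 (fully open). In form: [ax, ay, az, tx, ty, tz, fingers, ax, ay, az, tx, ty, tz, fingers, ...]. A call has 1 to 12 rows; each row is the pose to reach, as a shift and turn from the pose commanded when the call began, along the tool's axes at that moment; what a row does not reach only later rows make up. Full scale, the value 1, is 300 mm for a shift and 30 degrees for a turn. A row lasts 1/8 s, in which the tool goes at most 62.5 mm and 10.7 degrees, less where a joint would pass 70% of its speed; a pose out of reach is approached as far as the arm can. A call with a number of a shift or a turn outside -1 to 1 is refused whole. A call with a gripper value outside its range is refused whole. The fingers move at their own pace and stop on an object; FORCE is the grip in N (left out, the last holds). Time passes only in rows, so rows that repeat a pose let the fingers close. It gives the time, the measured TCP pose, the force, the opening and the grip force at its end, in the units of the state.
- telemetry.get_obs(): the state, without advancing time (a new reading comes with each control period).
- optics.get_image(name): name is "side" or "top" or "wrist"; returns a dict with "image" (384x512x3 uint8, red, green, blue), "depth" (384x512 float32, m along the optical axis (not along the pixel's ray), 0 where there is no reading), "fx", "fy", "cx", "cy" (pixels), "rvec" (rotation vector, rad) and "tvec" (3), from world to camera coordinates, as OpenCV has them. Camera axes: x right, y down, z forward; pixel columns grow to the right and rows downward; lengths in m; the calibration is good to about 2 mm. A picture is of the moment at which its call begins.
- ctrl.finish_job(): hands the job in; it is judged then, once.
The state is a dict: "t": time; "q": joint angles; "dq": joint speeds; "effort": joint torques, N m; "tool_pos": TCP position; "tool_rot": TCP orientation; "contact_force": force on the tool from outside, world axes, zero at the start; "wrist_torque": the same for the moment, N m; "opening": finger opening in m; "grip_force": force on a finger pad.
Only numpy, scipy, OpenCV 4.12 (cv2) and the standard library are available. Lean on these libraries where they do the work, as an engineer would, in place of code of your own. Each camera call takes 0.05 s, during which the arm holds its last target. There are 200 camera calls.

### The job

Get the battery pack ready for test: lay it flat on the sloped cradle, lengthwise up the slope and centred, with its lower end against the bottom lip. Then take the orange hold-down cap out of its cup, set its pilot in the brass collar at the top of the slope and turn it while pressing lightly until its three lugs find the keyways and it drops fully home, its rim over the pack's upper end. Leave the tape roll and the blue screwdriver where they lie.

Things in the scene. Friction and masses are not known exactly. Their poses are not given: they have to be found in the camera images.
- battery: Flat black battery pack with white label and orange end strip, 45 (its x) x 91 (its y) x 10 mm (z), 0.05 kg, flat on the bench. Origin: centre of its underside. Grip it over the 45 mm width. Either end may go down to the lip. It does not slide down the slope by itself: push it to the lip.
- deck: Aluminium sloped deck of the fixed test cradle, 90 mm wide, 160 mm up the slope, tilted 24 degrees, rising away from the robot, lip about 70 mm over the bench. Origin: on the slope surface, mid-width, at the foot of the lip's upper face; x up the slope, y across, z straight off it. The black lip is 8 mm high, 66 mm wide, at x = -6 to 0 mm. The pack belongs at x = 0 to 91 mm, centred on y = 0.
- socket (a point): Centre of the top face of the round, slippery brass collar: x = 119, y = 0, z = 13 mm in the deck's frame (same axes). Collar 43 mm across, bore 16 mm; three equal keyways 13 mm wide run out from the bore 120 degrees apart, at an unknown angle, new in every run. It is sprung: gives up to 4 mm into the slope at 3 to 6 N and comes back. Stiff to turn (0.6 N m), so a cap resting on it slides round.
- cap: Hold-down cap, 0.12 kg: orange disc 68 mm across, 4 mm thick, with a black upright grip bar on top, 40 mm long (its x) x 12 mm thick (its y), from 4 to 36 mm above the origin. Origin: centre of the disc's underside; z up along the grip. Below it a steel pilot and three lugs (see cap_lugs). It starts upright in its cup, the disc resting on the rim.
- cap_lugs (a point): Point on the cap's axis 8 mm below its origin, level with the lug ends. Pilot: 14 mm diameter, to 17 mm below the origin, tapered tip. Lugs: three, 8 mm wide, 16 mm out from the axis, one along the cap's +x. Pilot in the bore, lugs lie on the collar's face; within 120 degrees of turning they meet the keyways (10 degrees of play) and the cap drops 8 mm. Turned further, it carries the collar round.
- cup: Grey plastic ring fixed on the bench that holds the cap, 60 mm outer and 43 mm inner diameter, 24 mm high. Origin: centre of its underside.
- tape: Black roll of tape, 60 mm across and 20 mm high, on the bench; a bystander. Origin: centre of its underside.
- blue_driver: Small blue-handled screwdriver, 137 mm long (its y), 15 mm high, on the bench; a bystander. Origin: under its middle.
Mind the look-alikes: they are no part of the job. What is meant by the cap is not purple, and is the smaller of those in its own colour.

How it is judged:
By the outcome, as a careful person would: the job done as asked, in the order asked, and still so for the second after the job is handed in, with the robot touching nothing.
It also fails if it takes over 67 s, if anything falls off the work surface, if the arm or the gripper's body presses on something with over 40 N, if the wrist force passes 120 N, or if a joint passes its speed limit or range.

## Working session

There is one attempt and no reset: what is moved stays moved. The work goes in short steps, Python scripts to look and compute and a shell command to move; the robot and the scene stay as the last step left them, time stands still between calls to the robot, and variables do not carry over. Pictures are saved under pics/ and viewed, at most 10 in all, crops included, and the job is handed in when it is done.

```bash
ls; mkdir -p pics
cat > h.py <<'E'
import numpy as np,cv2
from station import telemetry,optics,ctrl
from scipy.spatial.transform import Rotation as R
def cam(n):
    d=optics.get_image(n); return d
def pts(d,uv,z=None):
    """world points from pixels: by depth, or on plane z"""
    uv=np.atleast_2d(uv).astype(float); Rm=R.from_rotvec(np.ravel(d['rvec'])).as_matrix(); t=np.ravel(d['tvec'])
    ray=np.c_[(uv[:,0]-d['cx'])/d['fx'],(uv[:,1]-d['cy'])/d['fy'],np.ones(len(uv))]
    if z is None:
        dep=np.array([d['depth'][int(round(v)),int(round(u))] for u,v in uv])
        return (ray*dep[:,None]-t)@Rm
    o=-Rm.T@t; w=ray@Rm
    return o+w*((z-o[2])/w[:,2])[:,None]
def save(n,im): cv2.imwrite('pics/'+n,cv2.cvtColor(im,cv2.COLOR_RGB2BGR))
E
python3 - <<'E'
from h import *
for n in('top','side'):
    d=cam(n); save(n+'0.png',d['image']); np.save(n+'0.npy',d,allow_pickle=True)
    print(n,-R.from_rotvec(np.ravel(d['rvec'])).as_matrix().T@np.ravel(d['tvec']),d['fx'])
print(telemetry.get_obs())
E
```

```text
pics
top [0.5221148  0.00732957 1.34635316] 474.90170468620005
side [0.41562309 0.82525161 0.57420972] 357.9698644410521
{'t': 0.1, 'q': array([ 1.11399838e+00,  5.33234072e-02,  1.61416721e+00,  2.71489477e-06,
        1.47602388e+00, -1.18992494e-01]), 'dq': array([-1.17018697e-03,  4.84862926e-06, -2.43387980e-03,  1.02140354e-03,
        1.62135240e-04, -1.54592044e-03]), 'effort': array([ 2.33782466e-04, -3.94902313e+01, -3.71362209e+01, -9.46590330e-05,
        3.94469389e-03,  5.43695052e-06]), 'tool_pos': array([0.20687501, 0.58916013, 0.2301595 ]), 'tool_rot': array([-5.28012221e-01, -3.09634535e+00,  2.89286760e-03]), 'contact_force': array([-0.03439421,  0.28824118, -0.56319519]), 'wrist_torque': array([-0.04794843,  0.01553488,  0.03562503]), 'grip_force': 0.0, 'opening': 0.0853163094894734}
```

View pics/top0.png

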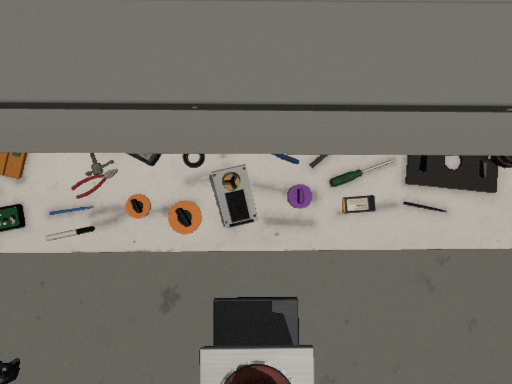

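View pics/side0.png

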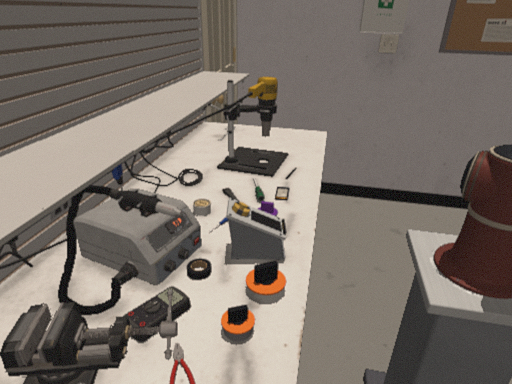

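Top view: the battery is at (358,204) and the cradle at (234,196), with its collar at (231,181). There are three cap candidates: orange small (138,206), orange large (184,217) and purple (300,196). The small orange one at (138,206) fits, as it is not purple and is the smaller of the two orange ones. I'll confirm with sizes and a crop.

Run:
```python
from h import *
d=np.load('top0.npy',allow_pickle=True).item(); s=np.load('side0.npy',allow_pickle=True).item()
im=d['image']; hsv=cv2.cvtColor(im,cv2.COLOR_RGB2HSV)
m=cv2.inRange(hsv,(5,150,120),(22,255,255)); m[:150]=0;m[255:]=0
m=cv2.morphologyEx(m,cv2.MORPH_CLOSE,np.ones((9,9)))
for c in cv2.findContours(m,0,2)[0]:
    if cv2.contourArea(c)<150: continue
    (u,v),r=cv2.minEnclosingCircle(c); p=pts(d,[(u,v),(u+r,v)],.028)
    print('orange',u,v,r,p[0],'R',np.linalg.norm(p[1]-p[0]))
# battery: not-bright pixels in window
g=cv2.cvtColor(im,cv2.COLOR_RGB2GRAY)
w=np.zeros_like(g); w[188:222,335:384]=1
mb=((pts(d,[(u,v) for v in range(384) for u in range(512)])[:,2].reshape(384,512)>.006)&(w>0)).astype(np.uint8)
mc=((g<110)&(w>0)).astype(np.uint8)
mc=cv2.morphologyEx(mc,cv2.MORPH_CLOSE,np.ones((15,15)))
for k in(mb,mc):
    c=max(cv2.findContours(k,0,2)[0],key=cv2.contourArea); r=cv2.minAreaRect(c); b=cv2.boxPoints(r); P=pts(d,b,.01)
    print('bat',r,P.mean(0),np.linalg.norm(np.diff(P[:3],axis=0),axis=1),P[:,:2].round(4).tolist())
# deck by depth
P=pts(d,[(u,v) for v in range(384) for u in range(512)]).reshape(384,512,3)
for v in range(162,232,4): print(v,P[v,[216,222,232,240,248,254]].round(3)[:,2], P[v,236].round(3))
print('shelf',P[[20,60,100,120,148],256].round(3).tolist())
A=cv2.resize(im[145:235,120:320],None,fx=4,fy=4,interpolation=2); save('crop0.png',A[:,:800])
```

```text
orange 184.3800048828125 216.6999969482422 16.311880111694336 [0.51641567 0.19715569 0.028     ] R 0.045124910231645
orange 137.84616088867188 205.82691955566406 12.043912887573242 [0.54747238 0.3258789  0.028     ] R 0.03330028893454633
orange 11.5 163.5 15.572511672973633 [0.66753809 0.67639959 0.028     ] R 0.0430601163578906
bat ((358.0992431640625, 204.08755493164062), (16.405488967895508, 32.374332427978516), 86.42366790771484) [ 0.54812402 -0.28930748  0.01      ] [0.09153693 0.04622251] [[0.5687, -0.2426], [0.5737, -0.334], [0.5275, -0.336], [0.5225, -0.2447]]
bat ((358.0907287597656, 203.9747772216797), (16.21483612060547, 33.27919387817383), 85.76361083984375) [ 0.5484418  -0.28929077  0.01      ] [0.09410632 0.04568244] [[0.5681, -0.2411], [0.5744, -0.335], [0.5288, -0.3374], [0.5225, -0.2437]]
162 [ 0.002 -0.003  0.     0.     0.001  0.003] [0.671 0.054 0.001]
166 [-0.    -0.004  0.007  0.134  0.006  0.009] [0.646 0.05  0.133]
170 [-0.003  0.135  0.137  0.132  0.002 -0.004] [0.635 0.05  0.134]
174 [ 0.129  0.131  0.141  0.128 -0.002  0.002] [0.626 0.05  0.128]
178 [0.133 
[... 323 characters left out ...]
 0.103  0.106  0.104  0.101  0.001] [0.565 0.051 0.104]
202 [ 0.004  0.102  0.101  0.098  0.098 -0.001] [0.554 0.052 0.094]
206 [-0.006  0.097  0.094  0.096  0.093  0.091] [0.544 0.052 0.092]
210 [0.    0.098 0.092 0.088 0.081 0.085] [0.533 0.052 0.095]
214 [0.001 0.09  0.082 0.083 0.082 0.082] [0.523 0.052 0.085]
218 [0.    0.002 0.082 0.078 0.076 0.074] [0.512 0.052 0.081]
222 [ 0.005 -0.     0.075  0.078  0.079 -0.002] [0.501 0.053 0.074]
226 [ 0.003 -0.002  0.079 -0.002 -0.005  0.003] [0.489 0.055 0.002]
230 [-0.001 -0.002  0.001  0.006  0.004  0.001] [0.478 0.055 0.001]
shelf [[0.733, 0.002, 0.84], [0.689, 0.003, 0.839], [0.645, 0.003, 0.841], [0.632, 0.003, 0.797], [0.6, 0.003, 0.788]]
```

View pics/crop0.png

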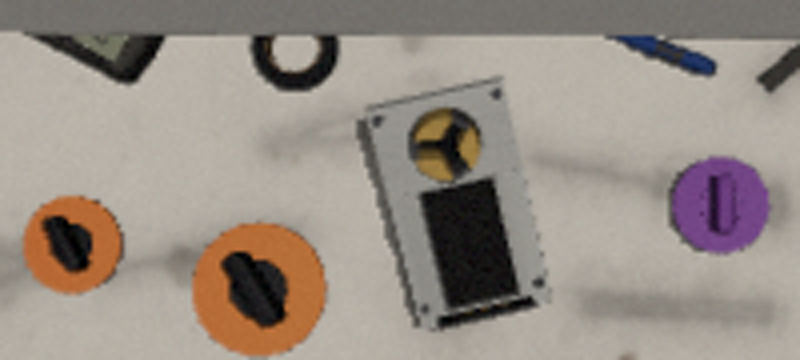

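The crop shows the small orange cap at crop (73,244), radius 33 mm, so it is the one meant. The collar keyways are visible at crop (446,145). Next is the wrist camera's mounting and the move to look from near.

```bash
cat >> h.py <<'E'
def tool():
    o=telemetry.get_obs(); return np.array(o['tool_pos']),R.from_rotvec(o['tool_rot']),o
def frame(zdir,ydir):
    z=np.array(zdir,float);z/=np.linalg.norm(z);y=np.array(ydir,float);y-=z*(y@z);y/=np.linalg.norm(y)
    return R.from_matrix(np.c_[np.cross(y,z),y,z])
def rel(p,Rt):
    """move from the present pose to p,Rt in row units; picks nearer half turn not automatically"""
    p0,R0,o=tool(); s=R0.inv().apply(np.array(p)-p0)/.3; a=np.degrees((R0.inv()*Rt).as_rotvec())/30
    print('turn',a.round(4),'shift',s.round(4),'q6',o['q'][5].round(2),'t',o['t'])
E
python3 - <<'E'
from h import *
p,Rt,o=tool(); d=cam('wrist'); C=R.from_rotvec(np.ravel(d['rvec'])); c=-C.inv().apply(np.ravel(d['tvec']))
print('cam in tool',Rt.inv().apply(c-p),'\n',(Rt.inv()*C.inv()).as_matrix().round(3),d['fx'],d['cx'],d['cy'])
print('tool axes\n',Rt.as_matrix().round(3))
d=np.load('top0.npy',allow_pickle=True).item()
def cp(u,v,z): return pts(d,[(120+u/4-.375,145+v/4-.375)],z)[0]
tl,tr,br,bl=cp(368,108,.135),cp(500,80,.135),cp(548,300,.07),cp(425,326,.07)
for k in(tl,tr,br,bl,cp(446,145,.13)):print(k.round(4))
a=(tl+tr-bl-br)/2; print('yaw up',np.degrees(np.arctan2(a[1],a[0])),'len',np.linalg.norm(a),'yaw across',np.degrees(np.arctan2(*(tl+bl-tr-br)[[1,0]]))-90,np.linalg.norm(tl-tr),np.linalg.norm(bl-br))
# look pose: straight down above the cradle, camera over it, at 0.33
yaw=np.radians(14); zt=np.array([0,0,-1.]); 
for sg in(1,-1):
    F=frame(zt,[-sg*np.sin(yaw),sg*np.cos(yaw),0]); cin=Rt.inv().apply(c-p); tgt=np.array([.57,.055,.40])-F.apply(cin); print(sg,tgt); rel(tgt,F)
E
```

```text
cam in tool [ 0.08294388  0.00049862 -0.14327856] 
 [[-0.001 -0.947 -0.322]
 [ 1.    -0.001  0.   ]
 [-0.    -0.322  0.947]] 300.8339884041964 250.85328611696843 194.27890981255015
tool axes
 [[-0.943  0.331 -0.001]
 [ 0.331  0.943 -0.002]
 [ 0.    -0.002 -1.   ]]
[0.6314 0.1121 0.135 ]
[0.6488 0.0277 0.135 ]
[ 0.5073 -0.0025  0.07  ]
[0.4905 0.08   0.07  ]
[0.6077 0.0626 0.13  ]
yaw up 12.427601480083158 len 0.1585598000446598 yaw across 11.557207978304959 0.08624906223742435 0.08422542042770208
1 [0.65060072 0.07458213 0.25672144]
turn [-0.0029 -0.0012 -1.1118] shift [-1.9639 -1.1286 -0.0865] q6 -0.12 t 0.15
-1 [0.48939928 0.03541787 0.25672144]
turn [-1.6000e-03  3.8000e-03  4.8882e+00] shift [-1.5002 -1.4298 -0.0859] q6 -0.12 t 0.15
```

```bash
python3 -m pendant '[0,0,0,-0.9,-0.65,-0.13,1, 0,0,0,-0.9,-0.65,-0.13,1, 0,0,0,-0.9,-0.65,-0.13,1, 0,0,0,-0.9,-0.65,-0.13,1, 0,0,0,-0.9,-0.65,-0.13,1, 0,0,0,-0.9,-0.65,-0.13,1]' && python3 -m pendant '[0,0,-1,-0.84,-0.65,-0.13,1, 0,0,-1,-0.84,-0.65,-0.13,1, 0,0,-1,-0.84,-0.65,-0.13,1, 0,0,-1,-0.84,-0.65,-0.13,1, 0,0,-1,-0.84,-0.65,-0.13,1, 0,0,-1,-0.84,-0.65,-0.13,1, 0,0,-1,-0.84,-0.65,-0.13,1, 0,0,-1,-0.84,-0.65,-0.13,1]'
python3 - <<'E'
from h import *
p,Rt,o=tool(); print(p,o['t'],o['q'].round(2),o['dq'].round(3))
d=cam('wrist'); np.save('w1.npy',d,allow_pickle=True); save('w1.png',d['image'])
E
```

```text
t: 0.9
tool_pos: [0.3987, 0.3137, 0.2707]
tool_rot: [0.533, 3.095, 0.0]
contact_force: [-0.8, 0.0, 0.3]
opening: 0.0853
grip_force: 0.0
t: 1.9
tool_pos: [0.5699, 0.0492, 0.3088]
tool_rot: [0.292, -3.127, -0.001]
contact_force: [1.7, 0.8, 0.4]
opening: 0.0852
grip_force: 0.0
[0.56989387 0.04924559 0.30881981] 1.9 [-0.04 -0.11  1.64  0.    1.61 -1.8 ] [ 0.018 -0.008  0.003 -0.001 -0.001  0.   ]
```

View pics/w1.png

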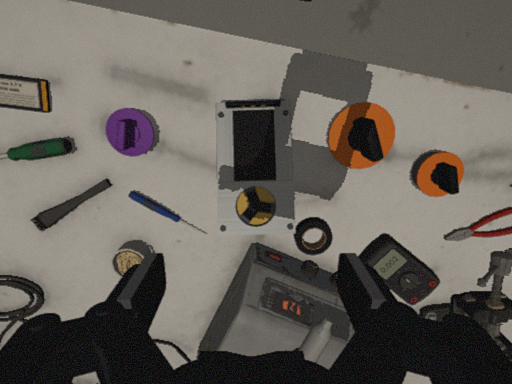

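Wrist view: the deck corners are at about (217,101), (293,98), (297,233) and (218,235), with the collar at (256,206). The pack is at the upper left, the small cap at (440,173).

```bash
cat >> h.py <<'E'
def plane_hit(d,uv,p0,n):
    uv=np.atleast_2d(uv).astype(float); Rm=R.from_rotvec(np.ravel(d['rvec'])).as_matrix(); t=np.ravel(d['tvec'])
    w=np.c_[(uv[:,0]-d['cx'])/d['fx'],(uv[:,1]-d['cy'])/d['fy'],np.ones(len(uv))]@Rm; o=-Rm.T@t
    return o+w*(((p0-o)@n)/(w@n))[:,None]
E
python3 - <<'E'
from h import *
d=np.load('w1.npy',allow_pickle=True).item(); im=d['image']; hsv=cv2.cvtColor(im,cv2.COLOR_RGB2HSV); g=cv2.cvtColor(im,cv2.COLOR_RGB2GRAY)
P=pts(d,[(u,v) for v in range(384) for u in range(512)]).reshape(384,512,3)
poly=np.array([(220,112),(291,110),(294,180),(220,180)]); M=np.zeros(g.shape,np.uint8); cv2.fillPoly(M,[poly],1)
Q=P[(M>0)]; Q=Q[Q[:,2]>.05]
for i in range(4):
    c=Q.mean(0); n=np.linalg.svd(Q-c)[2][2]; n*=np.sign(n[2]); r=(Q-c)@n; Q=Q[abs(r)<max(2*r.std(),.003)]
up=-n[:2]/np.linalg.norm(n[:2]); print('n',n,'tilt',np.degrees(np.arccos(n[2])),'yaw',np.degrees(np.arctan2(up[1],up[0])),'rms',r.std(),c)
k=plane_hit(d,[(217,101),(293,98),(297,233),(218,235)],c,n); print(k.round(4))
yw=k[2]+k[3]-k[0]-k[1]; print('yaw up',np.degrees(np.arctan2(yw[1],yw[0])),[np.linalg.norm(k[i]-k[i-1]).round(4) for i in range(4)])
my=cv2.inRange(hsv,(18,90,60),(32,255,255)); my[:,:230]=0; my[:180]=0; my[235:]=0; my[:,285:]=0
cc=cv2.convexHull(np.vstack([x for x in cv2.findContours(my,0,1)[0] if len(x)>8])); e=cv2.fitEllipse(cc); print('collar',e, plane_hit(d,[e[0]],c+n*.013,n))
# lip foot edges: dark band rows, column 255
print([g[v,236:272:8].tolist() for v in range(94,118,2)])
# orange & battery
m=cv2.inRange(hsv,(5,150,90),(20,255,255)); m[:140]=0; m[:,:400]=0; m[:,470:]=0;m[205:]=0
e=cv2.fitEllipse(cv2.convexHull(max(cv2.findContours(m,0,1)[0],key=cv2.contourArea))); print('cap',e,pts(d,[e[0]],.028))
A=cv2.resize(im[85:245,200:315],None,fx=5,fy=5,interpolation=2)[:, :]; save('crop1.png',cv2.resize(A,(431,600)))
E
```

```text
n [-0.39697925 -0.08555398  0.91383149] tilt 23.959675385204218 yaw 12.161942523585981 rms 0.0007717975683142179 [0.54673549 0.05117836 0.09415019]
[[ 0.5059 -0.0037  0.0713]
 [ 0.4856  0.086   0.0708]
 [ 0.6305  0.1156  0.1366]
 [ 0.6498  0.0261  0.1366]]
yaw up 11.627553837627696 [np.float64(0.1608), np.float64(0.0919), np.float64(0.1618), np.float64(0.0916)]
collar ((255.2166748046875, 205.29244995117188), (37.69279098510742, 37.838401794433594), 39.25693130493164) [[0.60615729 0.0617029  0.13517487]]
[[150, 147, 145, 141, 135], [151, 144, 139, 131, 128], [150, 142, 134, 123, 116], [68, 77, 62, 43, 30], [1, 7, 12, 5, 24], [32, 33, 25, 15, 12], [8, 47, 79, 45, 56], [113, 141, 137, 134, 132], [103, 78, 53, 39, 36], [17, 21, 24, 27, 28], [14, 34, 25, 23, 21], [32, 17, 24, 22, 23]]
cap ((439.71875, 173.82212829589844), (40.89130401611328, 49.84771728515625), 53.67333221435547) [[0.54841536 0.3257592  0.028     ]]
```

View pics/crop1.png

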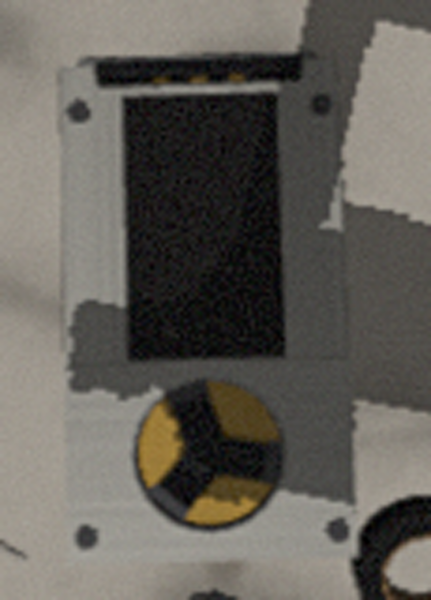

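Crop: the keyways sit at about 80° (mod 120) in the deck frame. The collar is at (0.606,0.062,0.135), the deck tilt is 24.0° and its yaw about 11.9°. The dark rectangle is the pack's bed, just above the lip. Now to the battery.

```bash
python3 -m pendant '[0,0,1,0.24,-0.8,0,1, 0,0,1,0.24,-0.8,0,1, 0,0,1,0.24,-0.8,0,1, 0,0,1,0.24,-0.8,0,1, 0,0,1,0.24,-0.8,0,1]' >/dev/null && python3 -m pendant '[0,0,1,0,0,0,1, 0,0,1,0,0,0,1, 0,0,1,0,0,0,1]' >/dev/null && python3 -m pendant '[0,0,1,0,0,0,1, 0,0,1,0,0,0,1, 0,0,1,0,0,0,1,0,0,1,0,0,0,1]'
python3 - <<'E'
from h import *
d=cam('wrist'); np.save('w2.npy',d,allow_pickle=True); save('w2.png',d['image'])
a=np.radians(3.4); rel([.548,-.289,.12],frame([0,0,-1],[np.cos(a),np.sin(a),0]))
E
```

```text
t: 3.45
tool_pos: [0.5442, -0.1983, 0.3093]
tool_rot: [-2.0, -2.422, -0.001]
contact_force: [0.8, -0.3, -0.6]
opening: 0.0851
grip_force: 0.0
turn [ 0.0003 -0.0005  0.2508] shift [-0.2981 -0.0446  0.6311] q6 -0.67 t 3.5
```

View pics/w2.png

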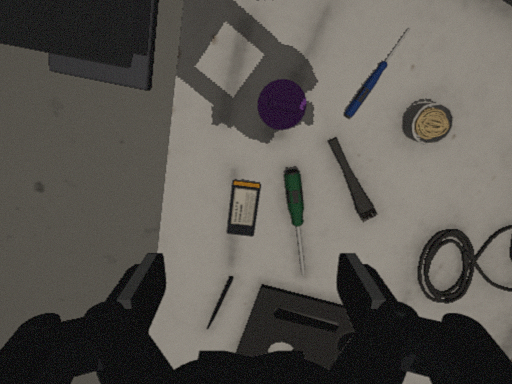

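Wrist view: the battery is at (244,208), with its long axis near vertical and slightly tilted. The green driver's handle at (293,195) is close, so I'll keep the fingers partly open at about 60 mm.

Run:
```python
from h import *
d=np.load('w2.npy',allow_pickle=True).item(); im=d['image']; hsv=cv2.cvtColor(im,cv2.COLOR_RGB2HSV); g=cv2.cvtColor(im,cv2.COLOR_RGB2GRAY)
m=((g<60)|(cv2.inRange(hsv,(5,120,60),(25,255,255))>0)).astype(np.uint8); W=np.zeros_like(m); W[172:242,220:268]=1; m*=W
m=cv2.morphologyEx(m,cv2.MORPH_OPEN,np.ones((2,2)))
c=cv2.convexHull(max(cv2.findContours(m,0,1)[0],key=cv2.contourArea)); b=cv2.boxPoints(cv2.minAreaRect(c)); Q=pts(d,b,.008)
r=cv2.minAreaRect((Q[:,:2]*1e4).astype(np.float32)); print(b.round(1).tolist(),Q.round(4).tolist(),[np.linalg.norm(Q[i]-Q[i-1]).round(4) for i in range(4)])
ctr=Q.mean(0); e=[Q[i]-Q[i-1] for i in range(4)]; L=max(e,key=np.linalg.norm); L/=np.linalg.norm(L); L*=-np.sign(L[1]); print('long',L,np.degrees(np.arctan2(L[0],-L[1])),ctr)
rel([ctr[0],ctr[1],.12],frame([0,0,-1],[-L[1],L[0],0])); rel([ctr[0],ctr[1],.002],frame([0,0,-1],[-L[1],L[0],0]))
```

```text
[[227.60000610351562, 233.5], [233.6999969482422, 179.8000030517578], [261.6000061035156, 183.0], [255.39999389648438, 236.6999969482422]] [[0.5325, -0.338, 0.008], [0.5268, -0.2464, 0.008], [0.5699, -0.2433, 0.008], [0.5783, -0.3351, 0.008]] [np.float64(0.0459), np.float64(0.0918), np.float64(0.0431), np.float64(0.0921)]
long [ 0.0912373  -0.99582918  0.        ] 5.234792260469705 [ 0.55184788 -0.2906802   0.008     ]
turn [ 0.0003 -0.0005  0.1896] shift [-0.306  -0.033   0.6311] q6 -0.67 t 3.5
turn [ 0.0003 -0.0005  0.1896] shift [-0.3061 -0.0331  1.0244] q6 -0.67 t 3.5
```

```bash
python3 -m pendant '[0,0,0.22,-0.305,-0.038,0.8,0.7, 0,0,0.22,-0.305,-0.038,0.8,0.7, 0,0,0.22,-0.305,-0.038,0.8,0.7, 0,0,0.22,-0.305,-0.038,0.8,0.7, 0,0,0.22,-0.305,-0.038,0.8,0.7, 0,0,0.22,-0.305,-0.038,1.0,0.7, 0,0,0.22,-0.305,-0.038,1.015,0.7, 0,0,0.22,-0.305,-0.038,1.015,0.7]' 40
python3 - <<'E'
from h import *
d=cam('wrist'); np.save('w3.npy',d,allow_pickle=True); save('w3.png',d['image'])
E
```

```text
out of range; nothing moved
```

View pics/w3.png

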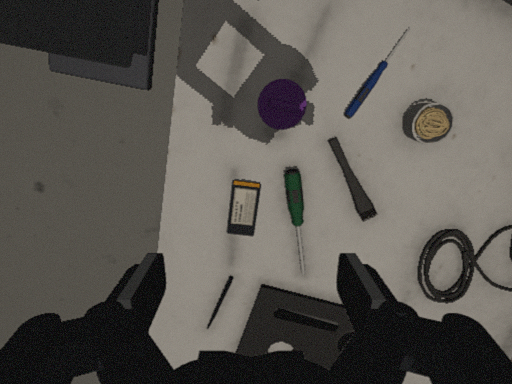

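The command was refused because a value passed 1, so this picture shows the same scene as before. I'll split the move.

```bash
python3 -m pendant '[0,0,0.22,-0.305,-0.038,0.8,0.7, 0,0,0.22,-0.305,-0.038,0.8,0.7, 0,0,0.22,-0.305,-0.038,0.8,0.7, 0,0,0.22,-0.305,-0.038,0.8,0.7, 0,0,0.22,-0.305,-0.038,0.8,0.7, 0,0,0.22,-0.305,-0.038,0.8,0.7]' 40
python3 -m pendant '[0,0,0,0,0,0.12,0.7, 0,0,0,0,0,0.21,0.7, 0,0,0,0,0,0.22,0.7, 0,0,0,0,0,0.22,0.7]'
```

```text
t: 4.3
tool_pos: [0.5502, -0.2923, 0.0702]
tool_rot: [2.14, 2.299, 0.001]
contact_force: [0.1, -0.0, 0.9]
opening: 0.0598
grip_force: 0.0
t: 4.8
tool_pos: [0.5515, -0.2931, 0.0063]
tool_rot: [2.138, 2.296, 0.001]
contact_force: [-0.1, -0.6, 0.5]
opening: 0.0597
grip_force: 0.0
```

```bash
python3 -m pendant '[0,0,0,0,0,0.022,0.7, 0,0,0,0,0,0.024,0.7, 0,0,0,0,0,0.024,0.3, 0,0,0,0,0,0.024,0.3, 0,0,0,0,0,0.024,0.3, 0,0,0,0,0,0.024,0.3]' 40
```

```text
t: 5.55
tool_pos: [0.5509, -0.2934, -0.0019]
tool_rot: [2.14, 2.296, 0.001]
contact_force: [-0.9, -0.1, 6.8]
opening: 0.0437
grip_force: 44.2
```

```bash
cat >> h.py <<'E'
yaw=np.radians(11.9); ct,st=np.cos(np.radians(24)),np.sin(np.radians(24))
DX=np.array([ct*np.cos(yaw),ct*np.sin(yaw),st]); DY=np.array([-np.sin(yaw),np.cos(yaw),0]); DZ=np.cross(DX,DY)
SOCK=np.array([.6062,.0617,.1352]); O=SOCK-.119*DX-.013*DZ
D=lambda x,y,z:O+x*DX+y*DY+z*DZ
indeck=lambda p:np.array([(p-O)@DX,(p-O)@DY,(p-O)@DZ])
E
python3 -m pendant '[0,0,0,0,0,-0.3,0.3, 0,0,0,0,0,-0.5,0.3, 0,0,0,0,0,-0.7,0.3, 0,0,-0.3,0,0,-0.8,0.3, 0,0,-0.6,0,0,-0.8,0.3, 0,0,-1,0,0,-0.8,0.3, 0,0,-1,0,0,-0.8,0.3]'
python3 - <<'E'
from h import *
print(O,tool()[2]['opening']); rel(D(.053,0,.07),frame(-DZ,DY)); rel([.52,-.1,.25],frame(-DZ,DY))
E
```

```text
t: 6.42
tool_pos: [0.5495, -0.2924, 0.236]
tool_rot: [-1.475, -2.773, -0.0]
contact_force: [-0.1, 0.1, -0.7]
opening: 0.0438
grip_force: 41.4
[0.50499836 0.04037347 0.07492225] 0.04379324516604698
turn [-0.4736 -0.7041 -2.229 ] shift [0.9776 0.5588 0.2521] q6 -1.2 t 6.425
turn [-0.4736 -0.7041 -2.229 ] shift [ 0.5867  0.2771 -0.0466] q6 -1.2 t 6.425
```

```bash
python3 -m pendant '[0,0,-1,0.58,0.28,-0.05,0.3, 0,0,-1,0.58,0.28,-0.05,0.3, 0,0,-1,0.58,0.28,-0.05,0.3, 0,0,-1,0.58,0.28,-0.05,0.3]' >/dev/null; python3 -m pendant '[0,0,-1,0,0,0,0.3, 0,0,-1,0,0,0,0.3, 0,0,-1,0,0,0,0.3]'
python3 - <<'E'
from h import *
rel(D(.053,0,.08),frame(-DZ,DY))
E
```

```text
t: 7.3
tool_pos: [0.5218, -0.102, 0.2507]
tool_rot: [0.113, -3.139, 0.0]
contact_force: [-0.0, -0.7, -0.7]
opening: 0.044
grip_force: 41.4
turn [-0.0544 -0.8001 -0.255 ] shift [-0.031   0.4844  0.2703] q6 -1.98 t 7.3
```

```bash
python3 -m pendant '[-0.0544,-0.8,-0.255,-0.03,0.2,0,0.3, -0.0544,-0.8,-0.255,-0.03,0.35,0,0.3, -0.0544,-0.8,-0.255,-0.03,0.484,0.1,0.3, -0.0544,-0.8,-0.255,-0.03,0.484,0.2,0.3,-0.0544,-0.8,-0.255,-0.03,0.484,0.27,0.3,-0.0544,-0.8,-0.255,-0.03,0.484,0.27,0.3]'
python3 - <<'E'
from h import *
p,Rt,o=tool(); print(indeck(p)); d=cam('wrist'); np.save('w4.npy',d,allow_pickle=True); save('w4.png',d['image'])
rel(D(.052,0,.008),frame(-DZ,DY))
E
```

```text
t: 8.05
tool_pos: [0.5191, 0.0439, 0.1673]
tool_rot: [-0.277, 2.715, 0.061]
contact_force: [-0.6, 0.2, -0.2]
opening: 0.0438
grip_force: 41.5
[0.05084314 0.00049508 0.07850283]
turn [-0.0011 -0.0022 -0.0073] shift [ 0.0019 -0.0003  0.2397] q6 -1.97 t 8.1
```

View pics/w4.png

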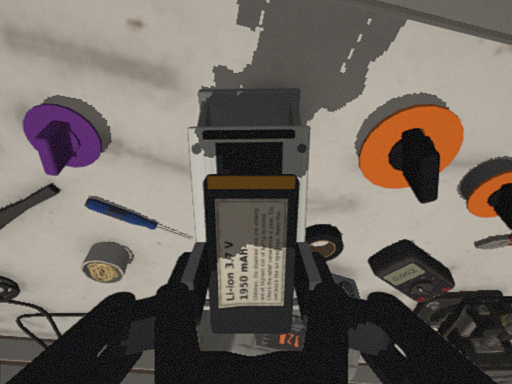

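The view shows the pack held square between the fingers, its orange lower end at rows 176-188 (u 205-299). The lip is at rows 129-139 (u 203-295). I'll check these in the deck frame.

Run:
```python
from h import *
d=np.load('w4.npy',allow_pickle=True).item(); g=cv2.cvtColor(d['image'],cv2.COLOR_RGB2GRAY)
f=lambda uv,z:[indeck(k).round(4).tolist() for k in plane_hit(d,uv,D(0,0,z),DZ)]
print('lip top corners',f([(203,129),(295,129),(203,139),(295,139)],.008)); print('deck edges',f([(192,160),(308,160)],0)); print('pack end top',f([(205,176),(297,176),(212,330),(293,330)],.0904))
print(g[124:146,250].tolist())
```

```text
lip top corners [[-0.0076, -0.0322, 0.008], [-0.0072, 0.0321, 0.008], [-0.0007, -0.0326, 0.008], [-0.0003, 0.0324, 0.008]]
deck edges [[0.0161, -0.043, 0.0], [0.0166, 0.044, 0.0]]
pack end top [[0.0043, -0.0196, 0.0904], [0.0045, 0.022, 0.0904], [0.0908, -0.0204, 0.0904], [0.091, 0.0236, 0.0904]]
[48, 52, 65, 83, 80, 67, 25, 22, 23, 20, 19, 17, 7, 6, 23, 62, 85, 84, 32, 20, 19, 15]
```

The lip reads x=-7..-0.5, y ±32, and the pack end x=4.4, y≈+1, so everything agrees. Lowering now.

```bash
python3 -m pendant '[0,0,0,0.003,-0.003,0.12,0.3, 0,0,0,0.003,-0.003,0.2,0.3, 0,0,0,0.003,-0.003,0.245,0.3, 0,0,0,0.003,-0.003,0.255,0.3, 0,0,0,0.003,-0.003,0.262,0.3, 0,0,0,0.003,-0.003,0.262,0.3]'
python3 -c "
from h import *
p,Rt,o=tool(); print(indeck(p),Rt.inv().apply(o['contact_force']))"
```

```text
t: 8.85
tool_pos: [0.5526, 0.0493, 0.1006]
tool_rot: [-0.28, 2.706, 0.059]
contact_force: [-4.5, -2.0, 5.3]
opening: 0.0437
grip_force: 42.3
[ 0.05470435 -0.00104295  0.00372328] [ 2.22418307 -1.04445306 -6.80361399]
```

```bash
python3 -m pendant '[0,0,0,0,0,0,0.3,0,0,0,0,0,0,0.3]'
python3 - <<'E'
from h import *
p,Rt,o=tool(); print(indeck(p),Rt.inv().apply(o['contact_force']),np.degrees((Rt.inv()*frame(-DZ,DY)).as_rotvec()))
d=cam('wrist'); np.save('w5.npy',d,allow_pickle=True); save('w5.png',d['image'])
E
```

```text
t: 9.1
tool_pos: [0.5527, 0.0494, 0.1004]
tool_rot: [-0.279, 2.705, 0.058]
contact_force: [-4.4, -1.2, 5.3]
opening: 0.0439
grip_force: 42.4
[ 0.05472528 -0.00105724  0.00351765] [ 1.9612671  -0.23873218 -6.67460004] [-0.10983551  0.2580299  -0.07962901]
```

View pics/w5.png

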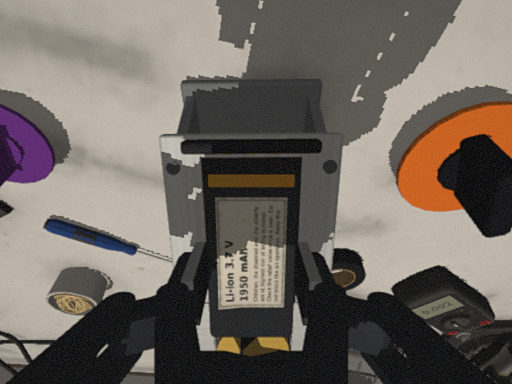

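Run:
```python
from h import *
p,Rt,o=tool(); print(o['q'].round(3),o['effort'].round(1))
d=np.load('w5.npy',allow_pickle=True).item()
f=lambda uv,z:[indeck(k).round(4).tolist() for k in plane_hit(d,uv,D(0,0,z),DZ)]
print('orange strip',f([(208,175),(294,175),(251,187)],.010)); print('collar edge',f([(230,337)],.013),f([(251,335)],.01)); print('lip',f([(181,139),(321,139),(250,153)],.008))
d=np.load('w4.npy',allow_pickle=True).item(); print('w4 strip',f([(251,177),(251,188)],.0904)) 
hsv=cv2.cvtColor(d['image'],cv2.COLOR_RGB2HSV); print(hsv[170:195,250].tolist())
```

```text
[-0.11  -0.254  2.169  0.172  0.83  -1.977] [  0.5 -20.8 -32.9   0.5  -1.3  -0. ]
orange strip [[0.0091, -0.0206, 0.01], [0.0091, 0.0197, 0.01], [0.015, -0.0005, 0.01]]
collar edge [[0.1022, -0.0124, 0.013]] [[0.1037, -0.0007, 0.01]]
lip [[-0.0075, -0.0324, 0.008], [-0.0073, 0.0316, 0.008], [-0.0009, -0.0009, 0.008]]
w4 strip [[0.0049, 0.0012, 0.0904], [0.0101, 0.0012, 0.0904]]
[[103, 128, 14], [150, 43, 24], [0, 116, 22], [120, 85, 24], [8, 34, 30], [17, 122, 44], [20, 226, 70], [18, 201, 90], [18, 183, 88], [18, 187, 86], [16, 175, 92], [19, 196, 87], [17, 208, 87], [18, 181, 90], [18, 179, 91], [18, 187, 86], [17, 178, 93], [19, 232, 87], [18, 187, 82], [11, 60, 34], [105, 64, 16], [45, 19, 27], [141, 91, 28], [113, 34, 30], [83, 73, 14]]
```

```bash
python3 -m pendant '[0,0,0,0,0,-0.04,0.3,0,0,0,0,0,-0.04,0.3,0,0,0,0,0,-0.04,0.3]' | grep -E "force|t:"
python3 -c "
from h import *
p,Rt,o=tool(); print(indeck(p),Rt.inv().apply(o['contact_force']))"
```

```text
t: 9.52
tool_rot: [-0.28, 2.71, 0.06]
contact_force: [0.1, -0.6, -0.9]
grip_force: 41.7
[ 0.05217691 -0.0003278   0.01379701] [ 0.42683407 -0.63444666  0.76176357]
```

```bash
python3 -m pendant '[0,0,0,0.015,0,0,0.3,0,0,0,0.015,0,0.02,0.3,0,0,0,0.015,0,0.03,0.3,0,0,0,0.015,0,0.036,0.3,0,0,0,0.015,0,0.036,0.3]' | grep -E "force|t:"
python3 -c "
from h import *
p,Rt,o=tool(); print(indeck(p),Rt.inv().apply(o['contact_force']))"
```

```text
t: 10.15
tool_rot: [-0.28, 2.71, 0.06]
contact_force: [0.5, 1.3, -0.6]
grip_force: 41.7
[ 0.04786201 -0.00039237  0.00278322] [-0.44530466  1.20263947  0.86147586]
```

No contact at z=2.8 now, so the collar had been in the way. Continuing down to the surface.

```bash
python3 -m pendant '[0,0,0,0,0,0.006,0.3,0,0,0,0,0,0.012,0.3,0,0,0,0,0,0.012,0.3,0,0,0,0,0,0.012,0.3]' | grep -E "force|t:"
python3 -c "
from h import *
p,Rt,o=tool(); print(indeck(p),Rt.inv().apply(o['contact_force']))"
```

```text
t: 10.65
tool_rot: [-0.28, 2.709, 0.06]
contact_force: [-0.4, -0.4, -1.4]
grip_force: 41.7
[ 0.04802658 -0.00043007 -0.00054497] [ 1.00831579 -0.33453119  1.07339425]
```

```bash
python3 -m pendant '[0,0,0,0,0,0.006,0.3,0,0,0,0,0,0.009,0.3,0,0,0,0,0,0.009,0.3]' | grep -E "force|t:"
python3 -c "
from h import *
p,Rt,o=tool(); print(indeck(p),Rt.inv().apply(o['contact_force']))"
```

```text
t: 11.02
tool_rot: [-0.281, 2.71, 0.06]
contact_force: [-5.1, -1.5, 6.8]
grip_force: 45.1
[ 0.04843764 -0.00046884 -0.00244292] [ 2.07095271 -0.40003382 -8.3922027 ]
```

```bash
python3 -m pendant '[0,0,0,0.004,0,-0.004,0.3,0,0,0,0.008,0,-0.004,0.3,0,0,0,0.012,0,-0.004,0.3,0,0,0,0.012,0,-0.004,0.3]' | grep -E "force|t:"
python3 -c "
from h import *
p,Rt,o=tool(); print(indeck(p),Rt.inv().apply(o['contact_force']))"
```

```text
t: 11.52
tool_rot: [-0.28, 2.708, 0.059]
contact_force: [1.5, -0.3, 2.6]
grip_force: 41.9
[ 0.04499015 -0.00059748 -0.00180181] [-2.40476397 -0.60710173 -1.8098276 ]
```

```bash
python3 -m pendant '[0,0,0,0.006,0,0,0.3,0,0,0,0.010,0,0,0.3,0,0,0,0.010,0,0,0.3]' | grep -E "force|t:"
python3 -c "
from h import *
p,Rt,o=tool(); print(indeck(p),Rt.inv().apply(o['contact_force']))"
```

```text
t: 11.9
tool_rot: [-0.278, 2.702, 0.06]
contact_force: [8.5, 4.6, 1.2]
grip_force: 41.6
[ 0.04488201 -0.0006367  -0.00084784] [-8.92757839  2.758389    2.70159102]
```

```bash
python3 -m pendant '[0,0,0,-0.004,0,0.006,0.3,0,0,0,-0.004,0,0.006,0.3,0,0,0,-0.004,0,0.004,0.7,0,0,0,-0.004,0,0.004,0.7,0,0,0,-0.004,0,0.004,0.7,0,0,0,-0.004,0,-0.15,0.7,0,0,0,-0.004,0,-0.25,0.7,0,0,0,-0.004,0,-0.33,0.7,0,0,0,-0.004,0,-0.33,0.7]' | grep -E "force|t:|open"
python3 - <<'E'
from h import *
p,Rt,o=tool(); print(indeck(p))
d=cam('wrist'); np.save('w6.npy',d,allow_pickle=True); save('w6.png',d['image'])
E
```

```text
t: 13.02
tool_rot: [-0.28, 2.705, 0.058]
contact_force: [0.2, 0.3, -0.2]
opening: 0.06
grip_force: 0.0
[ 0.04399935 -0.00077642  0.0984721 ]
```

View pics/w6.png

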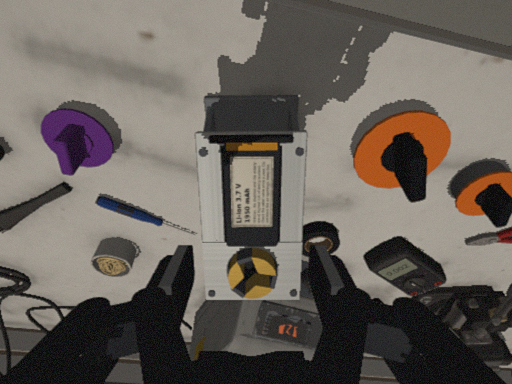

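The pack lies flat, centred, its lower end against the lip (rows 136-150). From this squarer view I'll now refine the collar centre, keyway angle and cap numerically.

```bash
cat >> h.py <<'E'
def proj(d,P):
    return cv2.projectPoints(np.atleast_2d(P).astype(float),np.ravel(d['rvec']).astype(float),np.ravel(d['tvec']).astype(float),np.array([[d['fx'],0,d['cx']],[0,d['fy'],d['cy']],[0,0,1.]]),None)[0][:,0]
E
python3 - <<'E'
from h import *
d=np.load('w6.npy',allow_pickle=True).item(); im=d['image'];hsv=cv2.cvtColor(im,cv2.COLOR_RGB2HSV);g=cv2.cvtColor(im,cv2.COLOR_RGB2GRAY)
f=lambda uv,z:np.array([indeck(k) for k in plane_hit(d,uv,D(0,0,z),DZ)])
my=cv2.inRange(hsv,(14,90,50),(34,255,255)); my[:242]=0; my[305:]=0; my[:,:220]=0; my[:,285:]=0
pp=np.vstack([x for x in cv2.findContours(my,0,1)[0] if len(x)>8])[:,0]
q=f(pp,.013)[:,:2]; (c,r)=cv2.minEnclosingCircle((q*1e3).astype(np.float32)); print('collar mm',c,r)
c=np.array(c)/1e3
th=np.arange(0,360,2); val=np.zeros(len(th))
for rr in(.011,.013,.015):
    uv=proj(d,[D(c[0]+rr*np.cos(np.radians(t)),c[1]+rr*np.sin(np.radians(t)),.013) for t in th]); val+=[my[int(round(v)),int(round(u))]>0 for u,v in uv]
dark=(val<2)
z=(dark*np.exp(1j*np.radians(th)*3)).sum(); print('key phase mod120',np.degrees(np.angle(z))/3%120); print(''.join('#' if x else '.' for x in dark))
print('deck edges',f([(201,200),(303,200)],0)); 
ms=cv2.inRange(hsv,(8,120,60),(25,255,255)); ms[:136]=0; ms[160:]=0; ms[:,:220]=0; ms[:,284:]=0
ys,xs=np.nonzero(ms); print('strip',f([(xs.min(),ys.mean()),(xs.max(),ys.mean()),(xs.mean(),ys.min())],.01))
gm=(hsv[:,:,2]<75)
print('pack top end rows col235',[ (v,int(g[v,235])) for v in range(238,250)], f([(235,243)],.01))
# cap
w=np.load('w1.npy',allow_pickle=True).item()
for dd,win in((d,(155,250,440,512)),(w,(140,205,405,475))):
    h=cv2.cvtColor(dd['image'],cv2.COLOR_RGB2HSV); m=cv2.inRange(h,(5,150,90),(20,255,255)); M=np.zeros_like(m); M[win[0]:win[1],win[2]:win[3]]=1; m*=M
    cc=cv2.convexHull(max(cv2.findContours(m,0,1)[0],key=cv2.contourArea))[:,0]; print(cc[:,0].max(),pts(dd,cc,.028)[:,:2].mean(0)); print(cv2.minEnclosingCircle((pts(dd,cc,.028)[:,:2]*1e3).astype(np.float32)))
E
```

```text
collar mm (113.95156860351562, 1.0175358057022095) 26.04218864440918
key phase mod120 82.54114189034195
.............................................................................................######################.....................................#############...............
deck edges [[ 4.92688966e-02 -4.32093123e-02  1.10908204e-17]
 [ 4.93935857e-02  4.38872832e-02  4.56672636e-17]]
strip [[ 0.00145733 -0.01965013  0.01      ]
 [ 0.00153012  0.01965193  0.01      ]
 [-0.00170819  0.00075026  0.01      ]]
pack top end rows col235 [(238, 39), (239, 47), (240, 42), (241, 41), (242, 35), (243, 28), (244, 31), (245, 49), (246, 110), (247, 175), (248, 167), (249, 166)] [[ 0.08508486 -0.01433622  0.01      ]]
511 [0.55212925 0.31192424]
((549.3924560546875, 324.53302001953125), 34.14815139770508)
463 [0.54871548 0.32916907]
((549.2150268554688, 325.9852294921875), 33.76361083984375)
```

Run:
```python
from h import *
def fit(d,win,z=.013):
    hsv=cv2.cvtColor(d['image'],cv2.COLOR_RGB2HSV); m=cv2.inRange(hsv,(16,130,70),(32,255,255)); M=np.zeros_like(m); M[win[0]:win[1],win[2]:win[3]]=1; m=cv2.morphologyEx(m*M,cv2.MORPH_OPEN,np.ones((2,2)))
    hull=cv2.convexHull(np.vstack([x for x in cv2.findContours(m,0,1)[0] if len(x)>8]))[:,0]
    q=np.array([indeck(k) for k in plane_hit(d,hull,D(0,0,z),DZ)])[:,:2]
    A=np.c_[2*q,np.ones(len(q))]; s=np.linalg.lstsq(A,(q**2).sum(1),rcond=None)[0]; c=s[:2]; r=np.sqrt(s[2]+c@c)
    th=np.arange(0,360,2); val=np.zeros(len(th))
    for rr in(.012,.014,.016,.018):
        uv=proj(d,[D(c[0]+rr*np.cos(np.radians(t)),c[1]+rr*np.sin(np.radians(t)),z) for t in th]); val+=[m[int(round(v)),int(round(u))]>0 for u,v in uv]
    dark=val<2; ph=np.degrees(np.angle((dark*np.exp(3j*np.radians(th))).sum()))/3%120
    print('mm',c*1e3,'r',r*1e3,'rms',(np.linalg.norm(q-c,axis=1)-r).std()*1e3,'phase',ph); print(''.join('#' if x else '.' for x in dark))
w6=np.load('w6.npy',allow_pickle=True).item(); w1=np.load('w1.npy',allow_pickle=True).item()
fit(w6,(251,302,226,280)); fit(w1,(184,228,232,280)); fit(np.load('top0.npy',allow_pickle=True).item(),(168,194,218,244))
# rel. deck edges in w6 near the collar row and top corner
g=cv2.cvtColor(w6['image'],cv2.COLOR_RGB2GRAY)
print(g[275,196:210].tolist(),g[275,292:306].tolist()); print('top edge',[int(g[v,290]) for v in range(290,306)], g[292:306,215].tolist())
```

```text
mm [118.5905904    1.22777508] r 21.23135265876939 rms 0.35420748584022765 phase 78.66080704193143
...........................######################.........................................######################......................................#####################.........
mm [120.19224412   1.16627082] r 20.938257632263756 rms 0.2518101350419663 phase 78.6562984652891
...........................##########################..................................#########################......................................####################..........
mm [117.19468327  -0.93698097] r 21.4651202078851 rms 1.114829700676483 phase 77.91583101852878
................................################...........................................####################....................................#####################............
[157, 156, 153, 153, 156, 152, 148, 152, 159, 166, 161, 162, 159, 162] [153, 153, 153, 150, 149, 149, 149, 153, 106, 37, 23, 15, 26, 20]
top edge [113, 96, 62, 79, 85, 114, 138, 154, 150, 143, 86, 85, 91, 97, 92, 87] [131, 122, 137, 143, 156, 166, 164, 149, 60, 54, 55, 59, 67, 59]
```

Run:
```python
from h import *
a=np.radians(219-90+0); print(tool()[0]); rel([.549,.326,.20],frame([0,0,-1],[np.cos(a),np.sin(a),0]))
```

```text
[0.5046858  0.03978296 0.18096441]
turn [-0.1914  0.7878 -0.8931] shift [-0.3361  0.9037  0.0804] q6 -1.98 t 13.075
```

```bash
python3 -m pendant '[-0.19,0.79,-0.89,-0.336,0.4,0.04,1,-0.19,0.79,-0.89,-0.336,0.6,0.06,1,-0.19,0.79,-0.89,-0.336,0.9,0.08,1,-0.19,0.79,-0.89,-0.336,0.9,0.08,1,-0.19,0.79,-0.89,-0.336,0.9,0.08,1,-0.19,0.79,-0.89,-0.336,0.9,0.08,1,-0.19,0.79,-0.89,-0.336,0.9,0.08,1]'
python3 - <<'E'
from h import *
d=cam('wrist'); np.save('w7.npy',d,allow_pickle=True); im=d['image']; hsv=cv2.cvtColor(im,cv2.COLOR_RGB2HSV)
P=pts(d,[(u,v) for v in range(384) for u in range(512)]).reshape(384,512,3)
near=np.hypot(P[...,0]-.549,P[...,1]-.326)<.045
m=cv2.inRange(hsv,(5,150,70),(20,255,255)); m[~near]=0
hull=cv2.convexHull(max(cv2.findContours(m,0,1)[0],key=cv2.contourArea))[:,0]; q=pts(d,hull,.028)[:,:2]
s=np.linalg.lstsq(np.c_[2*q,np.ones(len(q))],(q**2).sum(1),rcond=None)[0]; c=s[:2]; print('cap',c,np.sqrt(s[2]+c@c),hull.min(0),hull.max(0))
b=near&(P[...,2]>.050)&(P[...,2]<.068)&(hsv[...,2]<70); ys,xs=np.nonzero(b); 
r=cv2.minAreaRect((pts(d,np.c_[xs,ys],.060)[:,:2]*1e3).astype(np.float32)); print('bar',r,len(xs),np.median(P[b],0))
Q=P[b][:,:2]; ev,V=np.linalg.eigh(np.cov(Q.T)); L=V[:,1]; ang=np.degrees(np.arctan2(L[1],L[0]))%180; print('ang',ang,np.sqrt(ev)*np.sqrt(12),Q.mean(0))
Q=pts(d,np.c_[xs,ys],.060)[:,:2]; ev,V=np.linalg.eigh(np.cov(Q.T)); L=V[:,1]; ang=np.degrees(np.arctan2(L[1],L[0]))%180; print('ang',ang,np.sqrt(ev)*np.sqrt(12),Q.mean(0))
t=(Q-Q.mean(0))@L; w=(Q-Q.mean(0))@np.array([-L[1],L[0]]); print([(round(a*1e3),round(np.ptp(w[(t>a)&(t<a+.005)])*1e3,1)) for a in np.arange(-.02,.02,.005) if ((t>a)&(t<a+.005)).any()])
E
```

```text
t: 13.95
tool_pos: [0.5483, 0.3245, 0.1977]
tool_rot: [1.045, -2.957, 0.001]
contact_force: [0.2, -1.0, 0.0]
opening: 0.0853
grip_force: 0.0
cap [0.54888944 0.32630815] 0.033273553198118394 [221 144] [282 204]
bar ((548.3549194335938, 325.367431640625), (41.24695587158203, 12.116076469421387), 27.636985778808594) 496 [0.54776301 0.32501079 0.06028869]
ang 27.57886853902187 [0.01194551 0.0400663 ] [0.54805479 0.32509155]
ang 27.899441392449546 [0.01198077 0.04042412] [0.54802517 0.32506817]
[(-20, np.float64(12.0)), (-15, np.float64(11.8)), (-10, np.float64(11.9)), (-5, np.float64(12.1)), (0, np.float64(12.0)), (5, np.float64(11.9)), (10, np.float64(11.9)), (15, np.float64(11.7))]
```

Bar measured at 40.4 × 12.0 mm, angle 27.8°, z 0.060, all as specified. Grasping it.

Run:
```python
from h import *
a=np.radians(207.8-90); rel([.5484,.3256,.033],frame([0,0,-1],[np.cos(a),np.sin(a),0]))
```

```text
turn [ 0.0012 -0.0085  0.3691] shift [-0.0052  0.0038  0.5508] q6 -1.83 t 14.0
```

```bash
python3 -m pendant '[0,-0.008,0.37,-0.005,0.004,0.2,1,0,-0.008,0.37,-0.005,0.004,0.35,0.6,0,-0.008,0.37,-0.005,0.004,0.45,0.6,0,-0.008,0.37,-0.005,0.004,0.52,0.6,0,-0.008,0.37,-0.005,0.004,0.545,0.6,0,-0.008,0.37,-0.005,0.004,0.545,0.6,0,-0.008,0.37,-0.005,0.004,0.545,0,0,-0.008,0.37,-0.005,0.004,0.545,0,0,-0.008,0.37,-0.005,0.004,0.545,0,0,-0.008,0.37,-0.005,0.004,0.545,0,0,-0.008,0.37,-0.005,0.004,0.545,0]' 60
```

```text
t: 15.38
tool_pos: [0.55, 0.3274, 0.0379]
tool_rot: [-0.754, 3.045, 0.003]
contact_force: [-1.5, 0.7, 5.8]
opening: 0.0106
grip_force: 61.4
```

```bash
python3 -m pendant '[0,0,0,0,0,-0.05,0,0,0,0,0,0,-0.15,0,0,0,0,0,0,-0.3,0,0,0,0,0,0,-0.5,0,0,0,0,0,0,-0.5,0]'
python3 - <<'E'
from h import *
d=cam('wrist'); np.save('w8.npy',d,allow_pickle=True); p,Rt,o=tool(); im=d['image']; hsv=cv2.cvtColor(im,cv2.COLOR_RGB2HSV)
print(o['opening'])
m=cv2.inRange(hsv,(5,150,60),(20,255,255)); cs=[c for c in cv2.findContours(m,0,1)[0] if cv2.contourArea(c)>300]
for c in cs: print(cv2.contourArea(c),c[:,0].min(0),c[:,0].max(0))
P=pts(d,[(u,v) for v in range(384) for u in range(512)]).reshape(-1,3); T=Rt.inv().apply(P-p).reshape(384,512,3)
k=(m>0)&(np.hypot(T[...,0],T[...,1])<.06)&(abs(T[...,2])<.06); print('disc tool z',np.percentile(T[k][:,2],[5,50,95]),k.sum())
mk=(k*255).astype(np.uint8); q=T[k]; zd=np.median(q[:,2])
A=np.c_[q[:,:2],np.ones(len(q))]; print('tilt fit',np.linalg.lstsq(A,q[:,2],rcond=None)[0])
hull=cv2.convexHull(np.vstack([c for c in cv2.findContours(mk,0,1)[0] if len(c)>10]))[:,0]
h=Rt.inv().apply(plane_hit(d,hull,p+Rt.apply([0,0,zd]),Rt.apply([0,0,1]))-p); 
for it in range(3):
    s=np.linalg.lstsq(np.c_[2*h[:,:2],np.ones(len(h))],(h[:,:2]**2).sum(1),rcond=None)[0]; r=np.sqrt(s[2]+s[:2]@s[:2]); e=np.linalg.norm(h[:,:2]-s[:2],axis=1)-r; print('disc centre in tool',s[:2],'r',r,'n',len(h),e.std()); h=h[abs(e)<max(.001,e.std()*1.2)]
print(T[192:384:16,251].round(3).tolist())
E
```

```text
t: 16.0
tool_pos: [0.552, 0.328, 0.1944]
tool_rot: [-0.752, 3.036, 0.005]
contact_force: [0.4, 0.1, -1.4]
opening: 0.0107
grip_force: 60.6
0.010896536312391292
1472.5 [419 326] [504 383]
5149.0 [192 186] [310 275]
7653.5 [98 25] [195 127]
disc tool z [0.00441626 0.00540718 0.00642252] 5308
tilt fit [0.00760358 0.00359708 0.00526927]
disc centre in tool [-0.00024075  0.00020999] r 0.03347783407185657 n 32 0.00029293139356938673
disc centre in tool [-0.00024075  0.00020999] r 0.03347783407185657 n 32 0.00029293139356938673
disc centre in tool [-0.00024075  0.00020999] r 0.03347783407185657 n 32 0.00029293139356938673
[[0.03, 0.0, 0.005], [0.021, 0.0, 0.004], [0.019, 0.0, -0.012], [0.018, 0.0, -0.026], [0.01, 0.0, -0.026], [0.002, 0.0, -0.027], [-0.007, 0.0, -0.027], [-0.016, 0.0, -0.027], [-0.12, 0.0, 0.079], [-0.194, 0.0, 0.135], [-0.197, 0.0, 0.115], [0.009, 0.0, -0.084]]
```

The cap is held true: disc centre within 0.3 mm of the tool axis, origin 9.4 mm ahead of the TCP, no tilt. Now to above the collar.

```bash
cat >> h.py <<'E'
def dframe(th):
    t=np.radians(th); x=np.cos(t)*DX+np.sin(t)*DY; return frame(-DZ,np.cross(-DZ,x))
def st_():
    p,Rt,o=tool(); x=Rt.as_matrix()[:,0]; f=np.array(o['contact_force']); print('deck mm',(indeck(p)*1e3).round(2),'theta',np.degrees(np.arctan2(x@DY,x@DX)).round(2)%360,'Fdeck',np.array([f@DX,f@DY,f@DZ]).round(2),'Tz',(np.array(o['wrist_torque'])@DZ).round(3),'t',round(o['t'],2),'open',round(o['opening']*1e3,1),'q6',o['q'][5].round(2))
E
python3 -c "
from h import *
rel(D(.119,.001,.10),dframe(208))"
```

```text
turn [ 0.2986 -0.727  -0.3981] shift [ 0.36   -0.8343 -0.084 ] q6 -1.64 t 16.05
```

```bash
python3 -m pendant '[0,0,0,0.2,-0.4,-0.084,0,0.1,-0.25,-0.13,0.3,-0.65,-0.084,0,0.2,-0.5,-0.26,0.36,-0.834,-0.084,0,0.2986,-0.727,-0.398,0.36,-0.834,-0.084,0,0.2986,-0.727,-0.398,0.36,-0.834,-0.084,0,0.2986,-0.727,-0.398,0.36,-0.834,-0.084,0,0.2986,-0.727,-0.398,0.36,-0.834,-0.084,0,0.2986,-0.727,-0.398,0.36,-0.834,-0.084,0]' >/dev/null
python3 -c "
from h import *
st_(); rel(D(.119,.001,.045),dframe(208))
d=cam('wrist'); np.save('w9.npy',d,allow_pickle=True)"
```

```text
deck mm [116.06   2.02  96.81] theta 208.11 Fdeck [-0.14 -0.07 -2.17] Tz 0.032 t 17.05 open 10.2 q6 -2.4
turn [ 0.0067 -0.0125  0.0036] shift [-0.0082 -0.0082  0.1726] q6 -2.4 t 17.05
```

```bash
python3 -m pendant '[0,0,0,0,0,0.1,0,0,0,0,0,0,0.15,0,0,0,0,0,0,0.15,0,0,0,0,0,0,0.15,0]' >/dev/null
python3 -c "
from h import *
st_(); rel(D(.119,.001,.045),dframe(208))"
```

```text
deck mm [116.57   0.82  52.95] theta 208.05 Fdeck [-0.91 -0.41 -0.08] Tz -0.018 t 17.6 open 10.5 q6 -2.41
turn [ 0.0027 -0.0103  0.0016] shift [-0.0076 -0.0033  0.0264] q6 -2.41 t 17.6
```

```bash
python3 -m pendant '[0,-0.01,0,-0.0076,-0.0036,0.02,0,0,-0.01,0,-0.0076,-0.0036,0.038,0,0,-0.01,0,-0.0076,-0.0036,0.038,0]' >/dev/null; python3 -c "
from h import *
st_()"; python3 -m pendant '[0,0,0,0,0,0.012,0,0,0,0,0,0,0.024,0,0,0,0,0,0,0.024,0]' >/dev/null; python3 -c "
from h import *
st_()"
```

```text
deck mm [117.92   0.8   40.52] theta 208.01 Fdeck [-0.67  1.01 -0.86] Tz -0.017 t 17.98 open 10.7 q6 -2.41
deck mm [118.6    0.75  33.83] theta 208.03 Fdeck [0.03 0.41 0.36] Tz -0.02 t 18.35 open 10.6 q6 -2.41
```

The pilot has entered the bore, with no force at z=33.8 (the tip would touch the face at 39.4). Down to lug contact, then turn.

```bash
python3 -m pendant '[0,0,0,0,0,0.007,0,0,0,0,0,0,0.015,0,0,0,0,0,0,0.015,0]' >/dev/null; python3 -c "
from h import *
st_()"
```

```text
deck mm [119.34   0.65  30.27] theta 208.04 Fdeck [-1.14  1.34  7.87] Tz 0.003 t 18.73 open 10.6 q6 -2.41
```

```bash
python3 -m pendant '[0,0,0.1,0,0,0,0,0,0,0.2,0,0,0,0,0,0,0.3,0,0,0,0,0,0,0.3,0,0,0,0]' >/dev/null; python3 -c "
from h import *
st_()"; python3 -m pendant '[0,0,0.1,0,0,0,0,0,0,0.2,0,0,0,0,0,0,0.3,0,0,0,0,0,0,0.3,0,0,0,0]' >/dev/null; python3 -c "
from h import *
st_()"
```

```text
deck mm [119.68   0.58  30.29] theta 199.02 Fdeck [-0.59 -0.12  6.32] Tz -0.04 t 19.23 open 10.6 q6 -2.25
deck mm [119.69   0.56  30.3 ] theta 190.02 Fdeck [-0.63 -0.26  5.46] Tz -0.024 t 19.73 open 10.6 q6 -2.1
```

```bash
python3 -m pendant '[0,0,0.25,0,0,0,0,0,0,0.5,0,0,0,0,0,0,0.75,0,0,0,0,0,0,1,0,0,0,0,0,0,1,0,0,0,0]' >/dev/null; python3 -c "
from h import *
st_()"; python3 -m pendant '[0,0,0.15,0,0,0,0,0,0,0.3,0,0,0,0,0,0,0.45,0,0,0.001,0,0,0,0.45,0,0,0.001,0]' >/dev/null; python3 -c "
from h import *
st_()"
```

```text
deck mm [119.63   0.57  30.19] theta 160.12 Fdeck [-0.94  0.06  6.47] Tz -0.062 t 20.35 open 10.7 q6 -1.57
deck mm [118.86   0.33  28.93] theta 146.68 Fdeck [ 3.31 -1.73 -1.39] Tz -0.039 t 20.85 open 11.0 q6 -1.34
```

The force vanished at θ=147 and z fell, so the lugs have found the keyways. Centring the angle and following it down.

```bash
python3 -m pendant '[0,0,0.1,0,0,0.004,0,0,0,0.2,0,0,0.008,0,0,0,0.22,0,0,0.012,0,0,0,0.22,0,0,0.012,0]' >/dev/null; python3 -c "
from h import *
st_()"
```

```text
deck mm [118.98   0.58  25.6 ] theta 140.02 Fdeck [ 1.22 -2.58  1.06] Tz 0.006 t 21.35 open 10.6 q6 -1.22
```

```bash
python3 -m pendant '[0,0,0,0,0,0.006,0,0,0,0,0,0,0.012,0,0,0,0,0,0,0.014,0,0,0,0,0,0,0.014,0]' >/dev/null; python3 -c "
from h import *
st_()"
```

```text
deck mm [119.07   0.56  22.27] theta 139.97 Fdeck [-1.87 -1.19 10.08] Tz 0.021 t 21.85 open 10.2 q6 -1.22
```

```bash
python3 -m pendant '[0,0,0,0,0,0.008,0,0,0,0,0,0,0.008,0]' >/dev/null; python3 -c "
from h import *
st_()"; python3 -m pendant '[0,0,0,0,0,-0.01,0,0,0,0,0,0,-0.016,0,0,0,0,0,0,-0.016,0]' >/dev/null; python3 -c "
from h import *
st_()"
```

```text
deck mm [119.33   0.57  22.05] theta 140.04 Fdeck [-10.98  -0.82  31.32] Tz -0.001 t 22.1 open 10.8 q6 -1.22
deck mm [119.04   0.62  23.81] theta 139.93 Fdeck [ 2.58 -2.6   2.83] Tz 0.004 t 22.48 open 11.1 q6 -1.22
```

Hard stop at z≈22 (8 mm drop): the cap is home. Releasing and retreating.

```bash
python3 -m pendant '[0,0,0,0,0,0,0.5,0,0,0,0,0,0,0.5,0,0,0,0,0,0,0.5,0,0,0,0,0,-0.08,0.5,0,0,0,0,0,-0.2,0.5,0,0,0,0,0,-0.35,0.5,0,0,0,0,0,-0.35,0.5,0,0,0,0,0,-0.35,0.5]' | grep -E "force|open"
python3 - <<'E'
from h import *
st_(); d=cam('wrist'); np.save('w10.npy',d,allow_pickle=True)
P=pts(d,[(u,v) for v in range(384) for u in range(512)]).reshape(384,512,3); Q=(P-O)@np.c_[DX,DY,DZ]
hsv=cv2.cvtColor(d['image'],cv2.COLOR_RGB2HSV); m=cv2.inRange(hsv,(5,150,60),(20,255,255))
k=(m>0)&(np.hypot(Q[...,0]-.119,Q[...,1])<.045)&(Q[...,2]>.003)&(Q[...,2]<.04)
q=Q[k]; print('disc z',np.percentile(q[:,2],[10,50,90]),k.sum(),q[:,:2].min(0),q[:,:2].max(0)); print('fit',np.linalg.lstsq(np.c_[q[:,:2]-[.119,0],np.ones(len(q))],q[:,2],rcond=None)[0])
g=(abs(Q[...,2])<.006)&(Q[...,0]>0)&(Q[...,0]<.15)&(abs(Q[...,1])>.026)&(abs(Q[...,1])<.04); print('deck z',np.median(Q[g][:,2]),g.sum())
b=(abs(Q[...,1])<.018)&(Q[...,0]>.01)&(Q[...,0]<.08); print('pack z',np.percentile(Q[b][:,2],[10,50,90]))
E
```

```text
contact_force: [-0.0, 0.6, -0.5]
opening: 0.0425
grip_force: 0.0
deck mm [117.88   0.89 127.99] theta 139.92 Fdeck [-0.14  0.64 -0.53] Tz 0.008 t 23.48 open 42.5 q6 -1.22
disc z [0.01611133 0.01700548 0.01793055] 3087 [ 0.08333453 -0.0327867 ] [0.15032027 0.03360694]
fit [0.00539259 0.0016314  0.0170026 ]
deck z 2.9148555883322333e-05 4390
pack z [0.00740785 0.00834046 0.00925904]
```

Disc top at z=17.0 mm (13+4, exactly home), level, and overlapping the pack end (x from 83 mm). The pack is flat, the deck reads 0 and the robot is clear. Handing in.

```bash
python3 -c "
from station import ctrl; print(ctrl.finish_job())"
```

```text
the job is handed in; nothing more can be done
None
```

I handed the job in at about 23.5 s of the 67 s allowed: the pack lies flat and centred against the lip, and the orange cap is fully home, level, with its rim over the pack's upper end; I never moved the tape or the blue screwdriver.

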